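Unstack the gel pots into the station trays

TASK

Lay out this nail station: take the stack of gel pots and the nail-tip case apart and set each thing down flat in the pink tray of its own size, the small pot in the small square tray, the medium pot in the medium square tray, the large pot in the large square tray and the case in the oblong tray. Set things down rather than dropping them, never tip the pots or the case over, and leave the two bottles standing where they are among the trays.

Things in the scene. Friction and masses are not known exactly. Their poses are not given: they have to be found in the camera images.
- pot_small: Small gel pot: a closed round jar with a ribbed screw lid, white with a bare metal lid, 30 mm in diameter (straight-sided) and 30 mm tall, flat above and below, about 30 g. It starts on top of the stack, standing on the medium pot. Origin: centre of its underside; z up through the lid.
- pot_medium: Medium gel pot: a closed round jar with a ribbed screw lid, black, 44 mm in diameter (straight-sided) and 36 mm tall, flat above and below, about 60 g. It starts standing on the large pot, under the small one. Origin: centre of its underside; z up through the lid.
- pot_large: Large gel pot: a closed round jar with a ribbed screw lid, white, 58 mm in diameter (straight-sided) and 46 mm tall, flat above and below, about 120 g. It starts standing on the nail-tip case, under the medium pot. Origin: centre of its underside; z up through the lid.
- tip_case: Flat closed nail-tip case of hard plastic, grey below, white above: 94 mm long (its x axis), 58 mm wide (its y axis), 26 mm high, about 110 g, stays shut. It lies flat on the table at the bottom of the stack; the pots stand loosely on it and on each other, centred to within a few mm. Origin: centre of its underside; z up.
- tray_small: Smallest square organiser tray, pale pink plastic, open-topped and shallow, fixed to the table: outside 53 x 53 mm, inside 48 x 48 mm, walls 2.5 mm thick and 12 mm high over all, floor 3 mm thick. The origin is the centre of its underside, on the table (its inner floor lies 3 mm above the origin); z up.
- tray_medium: Middle-sized square organiser tray, pale pink plastic, open-topped and shallow, fixed to the table: outside 67 x 67 mm, inside 62 x 62 mm, walls 2.5 mm thick and 12 mm high over all, floor 3 mm thick. The origin is the centre of its underside, on the table (its inner floor lies 3 mm above the origin); z up.
- tray_large: Largest square organiser tray, pale pink plastic, open-topped and shallow, fixed to the table: outside 81 x 81 mm, inside 76 x 76 mm, walls 2.5 mm thick and 12 mm high over all, floor 3 mm thick. The origin is the centre of its underside, on the table (its inner floor lies 3 mm above the origin); z up.
- tray_oblong: Oblong organiser tray, pale pink plastic, open-topped and shallow, fixed to the table: outside 117 x 81 mm, inside 112 x 76 mm, walls 2.5 mm thick and 12 mm high over all, floor 3 mm thick. The origin is the centre of its underside, on the table (its inner floor lies 3 mm above the origin), the long side along its x axis; z up. The case goes in lengthwise, either end first.
- polish_bottle: Nail-polish bottle, grey, standing loose on the table among the trays: 29 mm in diameter, narrower grey cap, 78 mm tall. To be left alone. Origin: centre of its underside; z up.
- oil_bottle: Cuticle-oil dropper bottle, amber glass with a black dropper cap, standing loose on the table among the trays: 31 mm in diameter, 85 mm tall. To be left alone. Origin: centre of its underside; z up.
There are look-alikes about, which are no part of the job. What is shaped like the tray_medium but turquoise is not meant. What is shaped like the tip_case but blue is not meant.

How it is judged:
By the outcome, as a careful person would: the job done as asked, in the order asked, and still so for the second after the job is handed in, with the robot touching nothing.
It also fails if it takes over 106 s, if anything falls off the work surface, if the arm or the gripper's body presses on something with over 40 N, if the wrist force passes 120 N, or if a joint passes its speed limit or range.

ROBOT

A 6-joint arm with a two-finger parallel gripper is mounted at the origin on the work surface. World frame = base frame: x ahead of the robot, y to its left, z up, the work surface at z = 0. Lengths are in mm, angles in rad, forces in N, time in s.
With the tool pointing down it reaches from about 425 to 950 mm from the base axis. Payload 14.7 kg.
Tool frame: the origin (TCP) lies on the centre line of the jaws, within the pads' length; the fingertips stand 8 mm ahead of it and the grasp point (between the pads) lies 11 mm behind it (r.tips_ahead is the distance from the TCP to the fingertips, in mm); z points along the fingers, y is the direction in which the jaws open and shut (so a half turn about z gives the same grasp; the last joint's range is limited). The gripper opens to 85 mm and grips with 20 to 120 N. Pads are 22 mm wide; open, the fingers measure 114 mm over their backs; the gripper's body (76 mm by 85 mm) begins 54 mm behind the grasp point. The pads swing forward as they close: fully open they stand 13 mm farther back than shut.
Start: joints at [1.215, 0.48, 1.596, -0, 1.065, -0.047], TCP at [197.521, 619.256, 217.197] pointing down, gripper open.
Joint ranges: [-2.75, 2.75], [-0.82, 2.05], [0.23, 2.67], [-1.56, 4.7], [0.09, 2.69], [-2.92, 2.92]. Speed limits (rad/s): [1.89, 1.89, 2.39, 3.01, 3.01, 3.01].

INTERFACE

Orientations are given as a rotation vector (axis times angle).
In Python, from plant import telemetry, vision, r gives the robot as it stands.
- The arm moves only by the tool move_arm, never from a script. Its argument "moves" is a list that holds one entry, the list of rows, each a list of 5 numbers: the shift along the tool's x, y, z in cm, then the turn about the tool's z in degrees, then the opening, from 0 (shut) to 1 (fully open). A call has 1 to 8 rows; each row shifts and turns the commanded pose from where the row before left it, along the tool's axes as they then stand; what a row does not reach is not made up. A row lasts 1/10 s, in which the tool goes at most 50 mm and 8.59 degrees, less where a joint would pass 70% of its speed; a pose out of reach is approached as far as the arm can. A call with a gripper value outside its range is refused whole. The fingers move at their own pace and stop on an object; "grip_force" is the grip in N (left out, the last holds). Time passes only in rows, so rows that do not move let the fingers close. It gives the time, the measured TCP pose, the force and the opening at its end, in the units of the state.
- telemetry.get_state(): the state, without advancing time (a new reading comes with each control period).
- vision.camera(name): name is "scene" or "top" or "wrist"; returns the picture (384x512x3 uint8, blue, green, red); there is no depth.
- vision.camera_model(name): a dict with "fx", "fy", "cx", "cy" (pixels), "rvec" (rotation vector, rad) and "tvec" (3), from world to camera coordinates, as OpenCV has them. Camera axes: x right, y down, z forward; pixel columns grow to the right and rows downward; lengths in mm; the calibration is good to about 2 mm. A picture is of the moment at which its call begins: read the wrist's pose just before it. camera_model takes no time and is no camera call; for the wrist camera it gives the pose at the moment of the call.
- r.sign_off(): hands the job in, once; it reports no verdict.
The state is a dict: "t": time; "q": joint angles; "joint_vel": joint speeds; "joint_efforts": joint torques, N m; "tool_pos": TCP position; "eef_rot": TCP orientation; "ft_force": force on the tool from outside, world axes, zero at the start; "wrist_torque": the same for the moment, N m; "finger_gap": finger opening in mm.
Only numpy, scipy, OpenCV 4.12 (cv2) and the standard library are available. Lean on these libraries where they do the work, as an engineer would, in place of code of your own. Each camera call takes 0.05 s, during which the arm holds its last target. There are 200 camera calls.

## Working session

There is one attempt and no reset: what is moved stays moved. The work goes in short steps, Python scripts to look and compute and a tool call to move; the robot and the scene stay as the last step left them, time stands still between calls to the robot, and variables do not carry over. Pictures are saved under pics/ and viewed, on a budget of 14 in all, crops included, one or two more only if the job needs it, and the job is handed in when it is done.

Besides the shell and the picture viewer there is one more tool, called after ">>>" by a JSON object that holds its "method" and its "body". move_arm: Moves the arm, as the interface text tells. Its arguments: {"type":"object","properties":{"moves":{"type":"array"},"grip_force":{"type":"number"}},"required":["moves"]}

```bash
mkdir -p pics; ls; python3 - <<'E'
from plant import telemetry, vision, r
import cv2
s=telemetry.get_state();print(s)
for n in("top","scene"):
    cv2.imwrite(f"pics/{n}0.png",vision.camera(n));print(n,vision.camera_model(n))
E
```

```text
pics
{'t': 0.0, 'q': array([ 1.21534746e+00,  4.80835901e-01,  1.59686971e+00,  7.22099687e-06,
        1.06506263e+00, -4.66094142e-02]), 'joint_vel': array([-0.00108337,  0.00064415, -0.00097975, -0.00057056,  0.00135533,
        0.00014566]), 'joint_efforts': array([ 2.33514889e-03, -9.50647759e+01, -4.30209303e+01,  1.25812517e-04,
        1.19942598e-02, -6.40535927e-05]), 'tool_pos': array([197.40878062, 618.86301775, 216.5712997 ]), 'eef_rot': array([-4.83166478e-01, -3.10397126e+00,  1.80730032e-03]), 'ft_force': array([-0.13988765, -0.42319909, -0.14884793]), 'wrist_torque': array([ 0.0389359 , -0.05640891,  0.01977842]), 'finger_gap': 85.1868408425715}
top {'fx': 468.512212299505, 'fy': 468.512212299505, 'cx': 257.18600761954383, 'cy': 194.21525813829766, 'rvec': array([ 2.19055029, -2.13453686,  0.17714166]), 'tvec': array([ -42.61023518,  581.61581848, 1190.14419245])}
scene {'fx': 396.7591928971655, 'fy': 396.7591928971655, 'cx': 266.74206232147833, 'cy': 192.06920812751855, 'rvec': array([ 1.60547285,  2.1026343 , -0.74479624]), 'tvec': array([ 187.59987346, -400.52622568, 1365.7845658 ])}
```

```bash
python3 - <<'E'
import cv2
a=cv2.imread("pics/top0.png");cv2.imwrite("pics/top0b.png",cv2.resize(a,(800,600),interpolation=cv2.INTER_CUBIC))
E
```

```text
(no output)
```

View pics/top0b.png

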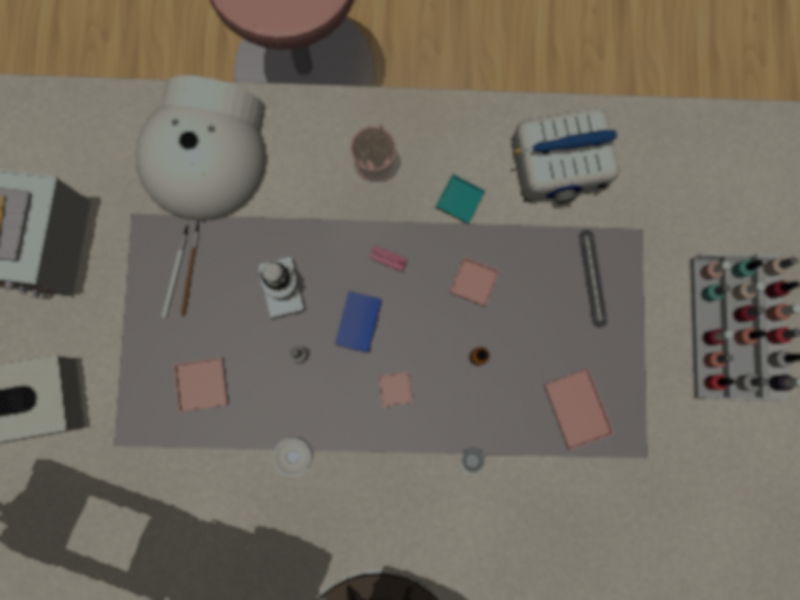

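View pics/scene0.png

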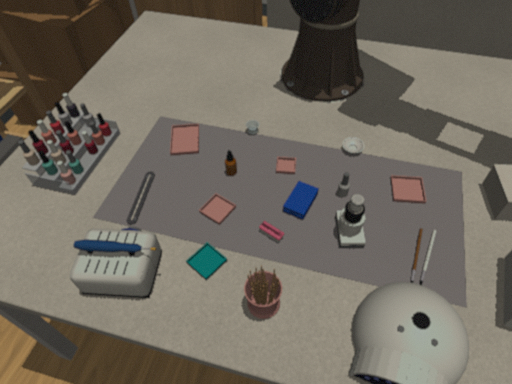

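The top view shows the stack at about (280,285) and the trays at large (202,385), small (396,388), medium (474,282) and oblong (578,408). The bottles are at (300,354) and (479,355). The blue case and turquoise tray are decoys. Next I'll measure the trays by colour and enlarge the stack.

```bash
cat > h.py <<'E'
import numpy as np, cv2
from scipy.spatial.transform import Rotation as R
def to_world(m,uv,z):
    A=R.from_rotvec(m["rvec"]).as_matrix(); C=-A.T@np.array(m["tvec"])
    d=A.T@np.array([(uv[0]-m["cx"])/m["fx"],(uv[1]-m["cy"])/m["fy"],1.]); return (C+d*(z-C[2])/d[2])[:2]
def to_px(m,p):
    A=R.from_rotvec(m["rvec"]).as_matrix(); c=A@np.array(p,float)+m["tvec"]; return np.array([m["cx"]+m["fx"]*c[0]/c[2],m["cy"]+m["fy"]*c[1]/c[2]])
E
python3 - <<'E'
from h import *
from plant import vision,r,telemetry
print("tips",r.tips_ahead)
m=vision.camera_model("top"); a=cv2.imread("pics/top0.png")
hsv=cv2.cvtColor(a,cv2.COLOR_BGR2HSV)
k=((hsv[...,0]<12)|(hsv[...,0]>172))&(hsv[...,1]>60)&(hsv[...,2]>90)
cs,_=cv2.findContours(k.astype(np.uint8),cv2.RETR_EXTERNAL,cv2.CHAIN_APPROX_NONE)
for c in cs:
    if cv2.contourArea(c)<100: continue
    w=np.array([to_world(m,p[0],9) for p in c.astype(float)],np.float32)
    (x,y),(sx,sy),an=cv2.minAreaRect(w); print(np.round(c.mean((0,1))*1.5625),round(x,1),round(y,1),round(sx),round(sy),round(an,1))
for n,uv,z in(("small lid",(268,270),140),("polish",(300,354),60),("oil",(479,355),70),("blue",(358,322),26)):
    print(n,to_world(m,np.array(uv)/1.5625,z))
cv2.imwrite("pics/c1.png",cv2.resize(a[155:210,150:210],None,fx=9,fy=9,interpolation=cv2.INTER_CUBIC))
E
```

```text
tips 8.0
[395. 388.] 441.3 -20.3 47 48 10.9
[578. 408.] 415.4 -332.3 116 81 21.2
[200. 384.] 440.9 308.4 77 80 9.6
[474. 281.] 629.7 -152.6 65 66 70.1
[388. 258.] 666.2 -2.0 62 25 68.1
[277.  13.] 1102.9 208.4 69 243 2.3
small lid [615.17410563 183.0358798 ]
polish [491.95831498 137.17862736]
oil [ 497.20238366 -154.51400894]
blue [550.79020373  45.5475032 ]
```

View pics/c1.png

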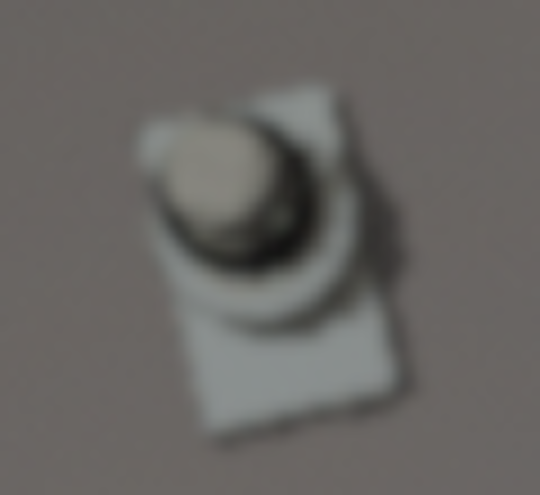

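The crop puts the small lid centre at about (218,170), the medium at (242,188) and the large at (253,225). The case corners are near (140,120), (330,85), (403,385) and (212,440).

```bash
python3 - <<'E'
from h import *
from plant import vision,r,telemetry
m=vision.camera_model("top")
f=lambda u,v:((u+.5)/9-.5+150,(v+.5)/9-.5+155)
for n,uv,z in(("S",(218,170),138),("M",(242,188),108),("L",(253,225),72)): print(n,to_world(m,f(*uv),z))
w=np.array([to_world(m,f(*p),26) for p in((140,120),(330,85),(403,385),(212,440))],np.float32)
print(w,cv2.minAreaRect(w),w.mean(0))
s=telemetry.get_state();print(R.from_rotvec(s["eef_rot"]).as_matrix().round(3))
mw=vision.camera_model("wrist");A=R.from_rotvec(mw["rvec"]).as_matrix();C=-A.T@mw["tvec"];T=R.from_rotvec(s["eef_rot"]).as_matrix()
print("cam in tool",T.T@(C-s["tool_pos"]),(A@T).round(2),mw["fx"])
E
```

```text
S [614.11031619 177.84888991]
M [614.61567433 175.70139107]
L [610.31560714 177.48956495]
[[648.42474 219.00522]
 [660.62714 163.50102]
 [571.5563  138.1473 ]
 [553.7765  193.20789]] ((608.7001953125, 178.2245635986328), (98.10094451904297, 57.7982292175293), 15.246200561523438) [608.5962  178.46535]
[[-0.953  0.304 -0.   ]
 [ 0.304  0.953 -0.001]
 [ 0.    -0.001 -1.   ]]
cam in tool [ 7.95857102e+01  6.50083917e-02 -1.57048978e+02] [[ 0.    1.    0.  ]
 [-0.95  0.   -0.31]
 [-0.31 -0.    0.95]] 281.30371795410974
```

```bash
cat >> h.py <<'E'
def go(x,y,z,yaw=None):
    """print turn (deg, about tool z) and the shift in tool axes (cm) after that turn; yaw=world angle of tool y"""
    from plant import telemetry
    s=telemetry.get_state();T=R.from_rotvec(s["eef_rot"]).as_matrix()
    cur=np.degrees(np.arctan2(T[1,1],T[0,1])); t=0 if yaw is None else -((yaw-cur+180)%360-180)
    T2=T@R.from_euler("z",t,degrees=True).as_matrix()
    d=T2.T@(np.array([x,y,z])-s["tool_pos"])/10
    print("t",round(s["t"],2),"pos",s["tool_pos"].round(1),"yaw",round(cur,1),"gap",round(s["finger_gap"],1),"F",s["ft_force"].round(1),"-> turn",round(t,1),"shift",d.round(2),"rows>=",int(np.ceil(np.linalg.norm(d)/5)))
E
python3 -c "
from h import *
go(613,177,217,105.2)"
```

```text
t 0.1 pos [197.4 618.9 216.6] yaw 72.3 gap 85.2 F [ 0.2 -0.7 -0.7] -> turn -32.9 shift [-2.852e+01 -5.354e+01 -1.000e-02] rows>= 13
```

>>> {"method": "move_arm", "body": {"moves": [[[0,0,0,-8.2,1],[0,0,0,-8.2,1],[0,0,0,-8.2,1],[0,0,0,-8.3,1],[-1,-1.9,0,0,1],[-2,-3.8,0,0,1],[-2,-3.8,0,0,1],[-2,-3.8,0,0,1]]], "grip_force": 20}}

```text
t: 0.9
tool_pos: [300.5, 508.0, 216.8]
eef_rot: [0.417, -3.113, 0.001]
ft_force: [0.5, -0.5, -0.0]
finger_gap: 85.2
```

>>> {"method": "move_arm", "body": {"moves": [[[-2,-3.8,0,0,1],[-2,-3.8,0,0,1],[-2,-3.8,0,0,1],[-2,-3.8,0,0,1],[-2,-3.8,0,0,1],[-2,-3.8,0,0,1],[-2,-3.8,0,0,1],[-2,-3.8,0,0,1]]]}}

```text
t: 1.7
tool_pos: [535.0, 256.3, 217.0]
eef_rot: [0.416, -3.114, 0.0]
ft_force: [1.3, 0.9, 0.9]
finger_gap: 85.2
```

>>> {"method": "move_arm", "body": {"moves": [[[-2,-3.8,0,0,1],[-1.8,-3,0,0,1],[-1,-1.5,0,0,1],[0,0,0,0,1],[0,0,0,0,1]]]}}

```text
t: 2.2
tool_pos: [601.5, 190.7, 216.8]
eef_rot: [0.415, -3.113, -0.0]
ft_force: [0.6, -0.5, 0.5]
finger_gap: 85.5
```

```bash
cat > look.py <<'E'
from h import *; import sys,json
from plant import vision,telemetry
n=sys.argv[1]; m=vision.camera_model("wrist"); go(613,177,217,105.2); a=vision.camera("wrist")
json.dump({k:np.array(v).tolist() for k,v in m.items()},open(f"pics/{n}.json","w"))
cv2.imwrite(f"pics/{n}.png",cv2.resize(a,(768,576),interpolation=cv2.INTER_CUBIC))
E
python3 look.py w1
```

```text
t 2.2 pos [601.5 190.7 216.8] yaw 105.2 gap 85.5 F [ 0.6 -0.5  0.5] -> turn -0.0 shift [-0.75 -1.62 -0.02] rows>= 1
```

View pics/w1.png

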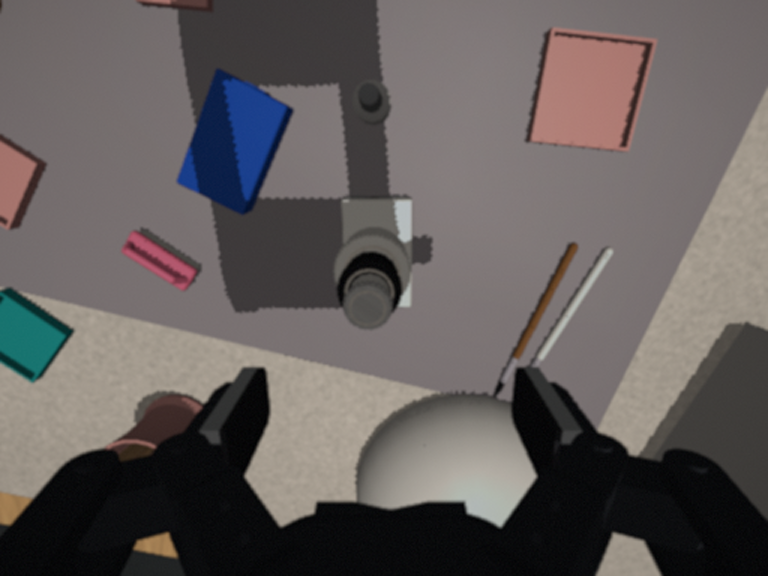

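The wrist view shows the small lid centred at about (369,305), the medium lid at (369,280) and the large pot at (373,262). The case's near edge runs from (342,199) to (411,199). The large tray rim corners are at (553,28), (656,40), (629,152) and (528,143).

```bash
python3 - <<'E'
from h import *; import json
m=json.load(open("pics/w1.json"))
f=lambda u,v:((u+.5)/1.5-.5,(v+.5)/1.5-.5)
for n,uv,z in(("S",(369,305),138),("Sl",(344,305),138),("Sr",(394,305),138),("Mtop",(369,280),108),("Ml",(336,283),108),("Mr",(403,283),108),("Ll",(334,268),72),("Lr",(411,265),72),
 ("c1",(342,199),26),("c2",(411,199),26),("c3",(410,307),26),("T1",(553,28),12),("T2",(656,40),12),("T3",(629,152),12),("T4",(528,143),12)): print(n,to_world(m,f(*uv),z).round(1))
E
python3 -c "
from h import *
go(614,177,200,105.2)"
```

```text
S [612.  180.6]
Sl [615.9 166.3]
Sr [608.1 195. ]
Mtop [606.1 177.6]
Ml [613.8 157.1]
Mr [602.3 199.8]
Ll [614.9 151.4]
Lr [597.8 205.8]
c1 [570.4 141.9]
c2 [555.8 195.9]
c3 [645.8 220.9]
T1 [407.5 265. ]
T2 [394.5 343.3]
T3 [474.1 358.3]
T4 [489.2 276.2]
t 2.25 pos [601.3 191.1 216.9] yaw 105.2 gap 85.3 F [ 0.   0.3 -0. ] -> turn 0.0 shift [-0.86 -1.7   1.69] rows>= 1
```

>>> {"method": "move_arm", "body": {"moves": [[[-0.7,-1.45,1.8,0,1],[0,0,3,0,1],[0,0,3,0,1],[0,0,1.1,0,1],[0,0,0,0,1],[0,0,0,0,0.6],[0,0,0,0,0.2],[0,0,0,0,0.2]]], "grip_force": 20}}

```text
t: 3.05
tool_pos: [613.5, 178.5, 129.5]
eef_rot: [-0.416, 3.112, 0.0]
ft_force: [-0.6, -0.7, 0.8]
finger_gap: 43.8
```

```bash
python3 -c "
from h import *
go(612.5,179.5,128,105.2)"
```

```text
t 3.05 pos [613.5 178.5 129.5] yaw 105.2 gap 43.8 F [-0.6 -0.7  0.8] -> turn 0.0 shift [0.07 0.13 0.15] rows>= 1
```

>>> {"method": "move_arm", "body": {"moves": [[[0,0.1,0.1,0,0.2],[0,0,0,0,0.2],[0,0,0,0,0.2],[0,0,0,0,0.2],[0,0,0,0,0.2]]], "grip_force": 20}}

```text
t: 3.55
tool_pos: [612.5, 179.2, 127.2]
eef_rot: [0.416, -3.114, 0.0]
ft_force: [-0.7, 1.0, 0.4]
finger_gap: 17.4
```

```bash
python3 look.py w2
```

```text
t 3.55 pos [612.5 179.2 127.2] yaw 105.2 gap 17.4 F [-0.7  1.   0.4] -> turn 0.0 shift [ 0.01 -0.22 -8.98] rows>= 2
```

View pics/w2.png

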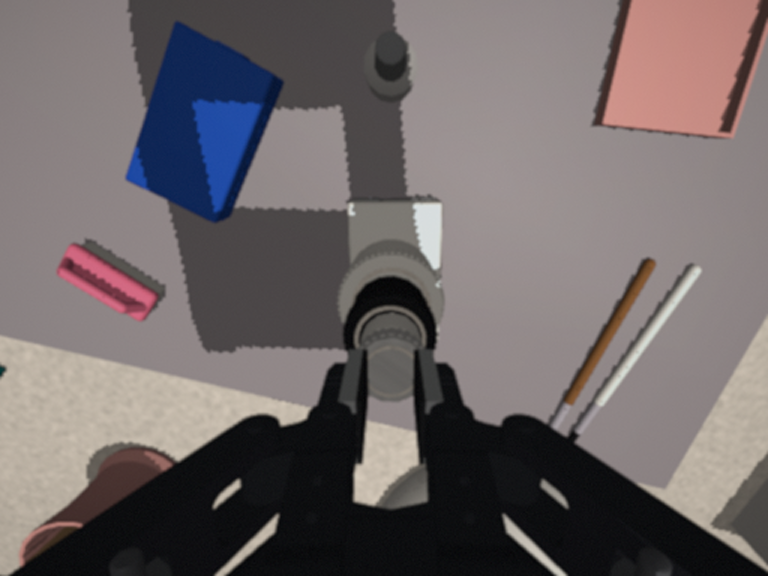

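```bash
python3 - <<'E'
from h import *; import json
from plant import telemetry,vision
m=json.load(open("pics/w2.json"))
g=lambda p:((to_px(m,p)+.5)*1.5-.5).round()
for n,p in(("Stop",(612.5,179.5,138)),("S l",(616.4,165,138)),("S r",(608.6,194,138)),("Sbot",(612.5,179.5,108)),("Mtop l",(614,157,108)),("Mtop r",(602,200,108)),("TCP",(612.5,179.2,127)),("grasp",(612.5,179.2,138)),("tips",(612.5,179.2,119))): print(n,g(p))
A=R.from_rotvec(m["rvec"]).as_matrix();print(-A.T@m["tvec"])
E
python3 -c "
from h import *
go(612.5,179.5,128,105.2)"
```

```text
Stop [391. 367.]
S l [352. 367.]
S r [429. 367.]
Sbot [391. 335.]
Mtop l [342. 326.]
Mtop r [440. 325.]
TCP [390. 354.]
grasp [390. 367.]
tips [390. 345.]
[535.69299732 158.45356537 284.24149229]
t 3.6 pos [612.5 179.2 127.2] yaw 105.2 gap 17.2 F [-1.3  0.1  0.3] -> turn 0.0 shift [-0.01  0.03 -0.08] rows>= 1
```

The fingers closed to 17 mm and missed: the lid shows intact between and below the pads, at about (391,370). Finger size and position in the picture put the tips near z≈145, well behind where the given TCP offset puts them. I'll open, go down 17 mm and test the grip by the gap.

>>> {"method": "move_arm", "body": {"moves": [[[0,0,0,0,0.75],[0,0,0,0,0.75],[0,0,0,0,0.75],[0,0,0.5,0,0.75],[0,0,0.6,0,0.75],[0,0,0.6,0,0.75],[0,0,0,0,0.25],[0,0,0,0,0.25]]]}}

```text
t: 4.4
tool_pos: [612.3, 179.2, 109.8]
eef_rot: [0.416, -3.113, 0.0]
ft_force: [-0.2, -0.4, -0.4]
finger_gap: 35.5
```

>>> {"method": "move_arm", "body": {"moves": [[[0,0,0,0,0.25],[0,0,0,0,0.25],[0,0,0,0,0.25],[0,0,0,0,0.25]]]}}

```text
t: 4.8
tool_pos: [612.5, 179.2, 110.3]
eef_rot: [-0.416, 3.114, 0.0]
ft_force: [-1.2, -0.0, -0.4]
finger_gap: 27.6
```

```bash
python3 look.py w3
```

```text
t 4.8 pos [612.5 179.2 110.3] yaw 105.2 gap 27.6 F [-1.2 -0.  -0.4] -> turn 0.0 shift [ 1.000e-02 -2.300e-01 -1.067e+01] rows>= 3
```

View pics/w3.png

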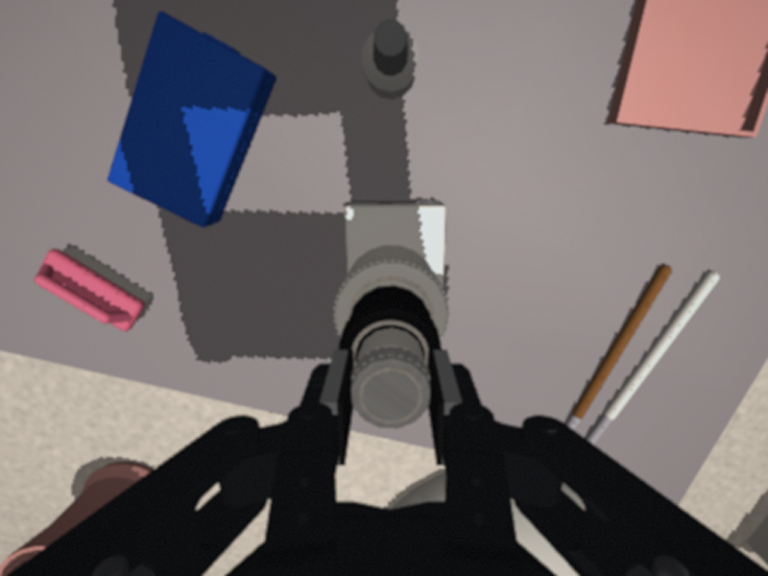

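The lid now sits snugly between the pads at (391,395). The gap stopped at 27.6 mm although 21 mm was commanded, so it's held. TCP−18 mm is confirmed as the real tip offset, and this grip has the base at TCP−2 mm. Next I lift and carry.

>>> {"method": "move_arm", "body": {"moves": [[[0,0,-0.5,0,0.25],[0,0,-1.5,0,0.25],[0,0,-2,0,0.25],[0,0,-1.5,0,0.25],[0,0,0,0,0.25]]], "grip_force": 25}}

```text
t: 5.35
tool_pos: [614.0, 179.6, 168.3]
eef_rot: [-0.415, 3.11, 0.001]
ft_force: [1.0, 0.3, 0.0]
finger_gap: 27.2
```

```bash
python3 -c "
from h import *
go(441.5,-20.3,120,105.2)"
```

```text
t 5.35 pos [614.  179.6 168.3] yaw 105.2 gap 27.2 F [1.  0.3 0. ] -> turn 0.0 shift [ 21.91 -14.76   4.74] rows>= 6
```

>>> {"method": "move_arm", "body": {"moves": [[[1.5,-1,0,0,0.25],[3,-2,0,0,0.25],[3.5,-2.4,0,0,0.25],[3.5,-2.4,0,0,0.25],[3.5,-2.4,0,0,0.25],[3.5,-2.4,0,0,0.25],[2.4,-1.6,0,0,0.25],[1,-0.6,0,0,0.25]]]}}

```text
t: 6.15
tool_pos: [438.0, -22.4, 165.1]
eef_rot: [0.413, -3.113, -0.0]
ft_force: [0.7, -0.0, 0.1]
finger_gap: 27.6
```

>>> {"method": "move_arm", "body": {"moves": [[[0,0,2.5,0,0.25],[0,0,2.5,0,0.25],[0,0,1.5,0,0.25],[0,0,0.5,0,0.25],[0,0,0,0,0.25],[0,0,0,0,0.25]]]}}

```text
t: 6.75
tool_pos: [440.5, -20.9, 95.7]
eef_rot: [-0.416, 3.113, -0.0]
ft_force: [0.8, 0.3, 0.2]
finger_gap: 27.6
```

```bash
python3 look.py w4;python3 -c "
from h import *
go(441.5,-20.3,7.5,105.2)"
```

```text
t 6.75 pos [440.5 -20.9  95.7] yaw 105.2 gap 27.6 F [0.8 0.3 0.2] -> turn 0.0 shift [-21.84  14.57 -12.12] rows>= 6
t 6.8 pos [440.7 -21.   95.9] yaw 105.2 gap 27.1 F [-0.8 -0.3 -0.1] -> turn 0.0 shift [-0.09  0.05  8.84] rows>= 2
```

View pics/w4.png

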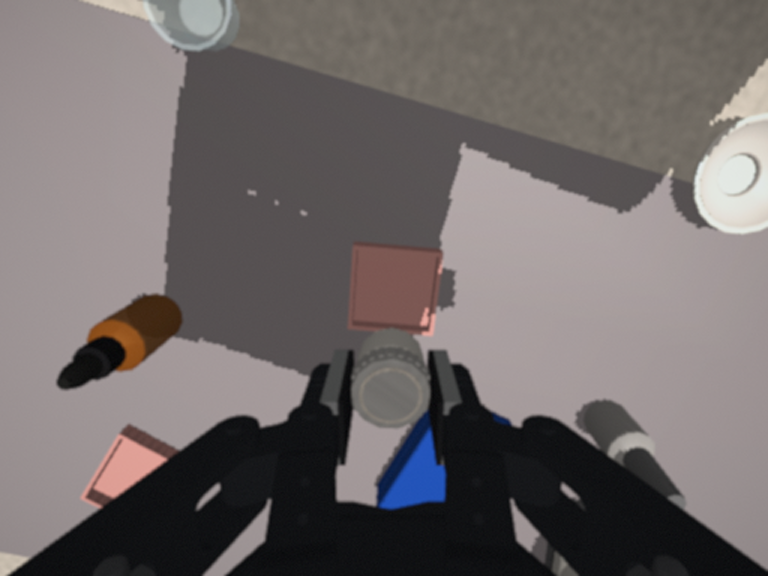

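The small pot is upright in the grip. The small tray rim corners are at (352,242), (443,248), (434,334) and (347,328).

```bash
python3 - <<'E'
from h import *; import json
m=json.load(open("pics/w4.json"))
f=lambda u,v:((u+.5)/1.5-.5,(v+.5)/1.5-.5)
w=np.array([to_world(m,f(*p),12) for p in((352,242),(443,248),(434,334),(347,328))]);print(w.round(1),w.mean(0))
go(*w.mean(0),7.5)
w=np.array([to_world(m,f(*p),12) for p in((82,497),(128,428))]);print(w.round(1))
E
```

```text
[[418.  -49.9]
 [407.5   2. ]
 [461.   13. ]
 [471.3 -40.1]] [439.4405586  -18.75507415]
t 6.8 pos [440.7 -21.   95.9] yaw 105.2 gap 27.1 F [-0.8 -0.3 -0.1] -> turn 0 shift [0.07 0.25 8.84] rows>= 2
[[ 648.8 -192.5]
 [ 581.  -165.3]]
```

>>> {"method": "move_arm", "body": {"moves": [[[0.05,0.2,2,0,0.25],[0,0,3,0,0.25],[0,0,2,0,0.25],[0,0,1.2,0,0.25],[0,0,0.3,0,0.25],[0,0,0,0,0.25],[0,0,0.2,0,0.25],[0,0,0.1,0,0.25]]]}}

```text
t: 7.6
tool_pos: [439.6, -19.4, 7.9]
eef_rot: [-0.415, 3.112, -0.001]
ft_force: [0.1, 0.3, -0.1]
finger_gap: 27.9
```

```bash
python3 -c "
from h import *
go(440,-19,5.3,105.2)"
```

```text
t 7.6 pos [439.6 -19.4   7.9] yaw 105.2 gap 27.9 F [ 0.1  0.3 -0.1] -> turn 0.0 shift [-0.04  0.02  0.26] rows>= 1
```

>>> {"method": "move_arm", "body": {"moves": [[[0,0,0.1,0,0.25],[0,0,0.1,0,0.25],[0,0,0,0,0.25],[0,0,0,0,0.25]]]}}

```text
t: 8.0
tool_pos: [439.0, -19.3, 5.3]
eef_rot: [-0.416, 3.114, -0.0]
ft_force: [0.2, -0.6, 0.7]
finger_gap: 27.2
```

>>> {"method": "move_arm", "body": {"moves": [[[0,0,0.1,0,0.25],[0,0,0,0,0.25],[0,0,0,0,0.25]]]}}

```text
t: 8.3
tool_pos: [439.2, -19.3, 4.5]
eef_rot: [-0.416, 3.113, -0.0]
ft_force: [-0.6, 0.4, 8.0]
finger_gap: 27.4
```

>>> {"method": "move_arm", "body": {"moves": [[[0,0,0,0,0.4],[0,0,0,0,0.6],[0,0,0,0,0.6],[0,0,-1,0,0.6],[0,0,-3,0,0.7],[0,0,-4,0,0.8],[0,0,-5,0,0.8],[0,0,-4,0,0.8]]]}}

```text
t: 9.1
tool_pos: [438.7, -19.2, 177.3]
eef_rot: [-0.416, 3.113, -0.0]
ft_force: [0.5, 0.4, -0.5]
finger_gap: 68.3
```

```bash
python3 -c "
from h import *
go(609,179,150,105.2)"
```

```text
t 9.1 pos [438.7 -19.2 177.3] yaw 105.2 gap 68.3 F [ 0.5  0.4 -0.5] -> turn 0.0 shift [-21.63  14.67   2.74] rows>= 6
```

>>> {"method": "move_arm", "body": {"moves": [[[-1.5,1,0,0,0.8],[-3,2,0,0,0.9],[-3.5,2.4,0,0,1],[-3.5,2.4,0,0,1],[-3.5,2.4,0,0,1],[-3.5,2.4,0,0,1],[-2.2,1.5,1,0,1],[-0.9,0.6,1,0,1]]]}}

```text
t: 9.9
tool_pos: [610.2, 181.3, 154.6]
eef_rot: [-0.418, 3.112, 0.001]
ft_force: [0.4, 0.0, -0.8]
finger_gap: 85.7
```

>>> {"method": "move_arm", "body": {"moves": [[[0,0,0.7,0,1],[0,0,0,0,1],[0,0,0,0,1]]]}}

```text
t: 10.2
tool_pos: [607.9, 178.1, 147.3]
eef_rot: [0.414, -3.113, 0.0]
ft_force: [-0.5, 0.1, 0.3]
finger_gap: 85.3
```

```bash
python3 look.py w5; python3 - <<'E'
from plant import vision
import cv2
cv2.imwrite("pics/top1.png",vision.camera("top"))
E
```

```text
t 10.2 pos [607.9 178.1 147.3] yaw 105.2 gap 85.3 F [-0.5  0.1  0.3] -> turn -0.0 shift [-0.46 -0.24 -6.97] rows>= 2
```

View pics/w5.png

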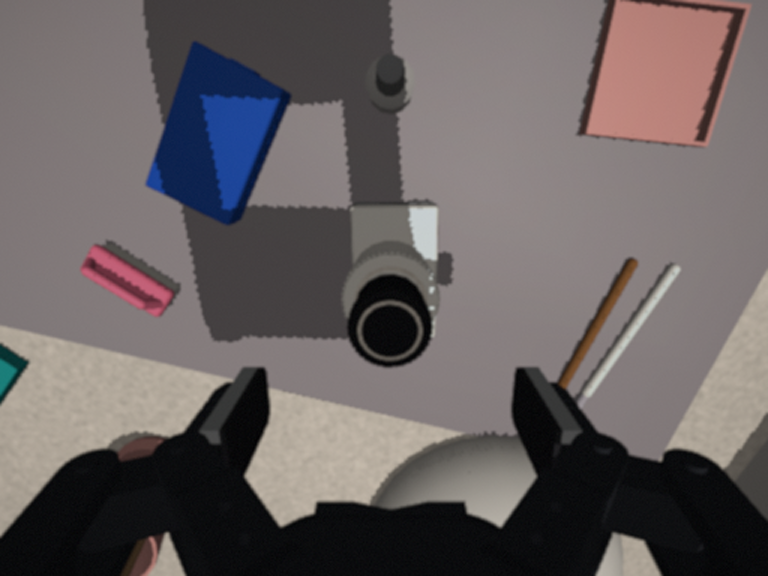

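The medium lid is centred at (390,331). The large pot spans columns 342 to 439, and the case's near corners are at (351,205) and (438,202).

```bash
python3 - <<'E'
from h import *; import json
m=json.load(open("pics/w5.json"))
f=lambda u,v:((u+.5)/1.5-.5,(v+.5)/1.5-.5)
for n,uv,z in(("M",(390,331),108),("Ml",(348,331),108),("Mr",(432,331),108),("Ll",(342,293),72),("Lr",(439,293),72),("c",(351,205),26),("c",(438,202),26),("LT",(615,0),12),("LT",(749,6),12),("LT",(706,147),12),("LT",(580,134),12)): print(n,to_world(m,f(*uv),z).round(1))
go(*to_world(m,f(390,331),108),66,105.2)
E
```

```text
M [614.6 179.9]
Ml [620.2 159.4]
Mr [609.  200.4]
Ll [614.  150.9]
Lr [599.3 205.3]
c [569.9 141.4]
c [553.2 195.6]
LT [413.  264.3]
LT [394.9 343. ]
LT [474.1 357. ]
LT [488.3 273.9]
t 10.3 pos [608.6 178.4 147.9] yaw 105.2 gap 85.1 F [-0.7 -1.  -0.3] -> turn -0.0 shift [-0.62 -0.    8.19] rows>= 2
```

>>> {"method": "move_arm", "body": {"moves": [[[-0.6,0,2,0,1],[0,0,3,0,1],[0,0,2.5,0,1],[0,0,0.6,0,1],[0,0,0,0,0.8],[0,0,0,0,0.6],[0,0,0,0,0.4],[0,0,0,0,0.4]]], "grip_force": 25}}

```text
t: 11.1
tool_pos: [615.6, 181.0, 67.8]
eef_rot: [-0.415, 3.112, 0.0]
ft_force: [-1.0, -1.8, 6.6]
finger_gap: 42.0
```

>>> {"method": "move_arm", "body": {"moves": [[[0,0,0,0,0.4],[0,0,0,0,0.4],[0,0,0,0,0.4],[0,0,0,0,0.4]]]}}

```text
t: 11.5
tool_pos: [615.6, 180.9, 67.8]
eef_rot: [-0.415, 3.112, 0.0]
ft_force: [0.1, -1.1, 5.4]
finger_gap: 42.2
```

>>> {"method": "move_arm", "body": {"moves": [[[0,0,-0.5,0,0.4],[0,0,-1.5,0,0.4],[0,0,-3,0,0.4],[0,0,-3,0,0.4],[0,0,-2,0,0.4],[0,0,0,0,0.4]]]}}

```text
t: 12.1
tool_pos: [616.6, 181.4, 170.8]
eef_rot: [-0.415, 3.108, 0.001]
ft_force: [-0.0, -0.0, -1.0]
finger_gap: 42.0
```

```bash
python3 -c "
from h import *
go(629.7,-152.6,120,105.2)"
```

```text
t 12.1 pos [616.6 181.4 170.8] yaw 105.2 gap 42.0 F [-0. -0. -1.] -> turn 0.0 shift [  7.52 -32.57   5.04] rows>= 7
```

>>> {"method": "move_arm", "body": {"moves": [[[0.4,-1.6,0,0,0.4],[0.8,-3.4,0,0,0.4],[1.1,-4.6,0,0,0.4],[1.1,-4.6,0,0,0.4],[1.1,-4.6,0,0,0.4],[1.1,-4.6,0,0,0.4],[1,-4.4,0,0,0.4],[0.6,-3,0,0,0.4]]]}}

```text
t: 12.9
tool_pos: [624.8, -138.9, 165.6]
eef_rot: [0.413, -3.113, 0.0]
ft_force: [0.3, 1.0, -0.4]
finger_gap: 42.0
```

>>> {"method": "move_arm", "body": {"moves": [[[0.3,-1.6,0.5,0,0.4],[0,0,3,0,0.4],[0,0,3,0,0.4],[0,0,1,0,0.4],[0,0,0,0,0.4],[0,0,0,0,0.4]]]}}

```text
t: 13.5
tool_pos: [627.6, -151.3, 91.9]
eef_rot: [-0.416, 3.114, -0.0]
ft_force: [0.1, -0.0, 0.5]
finger_gap: 42.0
```

```bash
python3 look.py w6
```

```text
t 13.5 pos [ 627.6 -151.3   91.9] yaw 105.2 gap 42.0 F [ 0.1 -0.   0.5] -> turn 0.0 shift [ -7.2   32.07 -12.52] rows>= 8
```

View pics/w6.png

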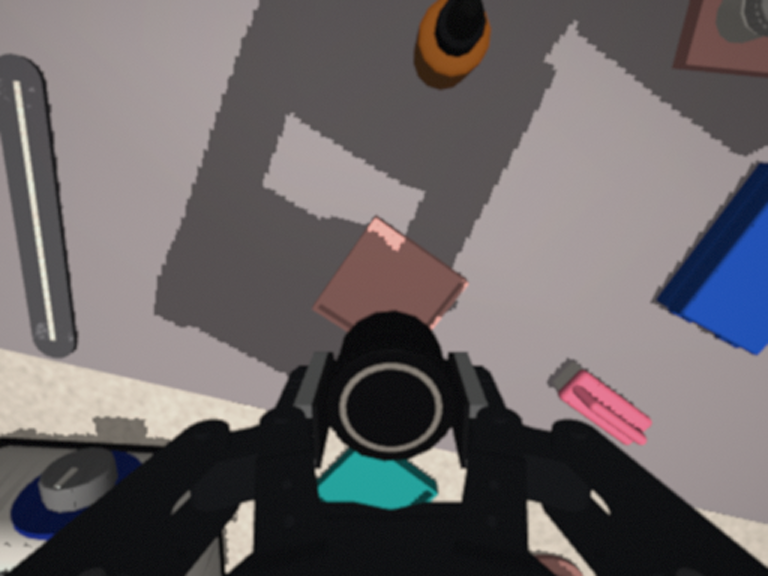

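The medium pot is upright in the grip, and the small pot shows standing in its tray at top right. The visible medium tray rim corners are (375,216), (466,283) and (313,307).

```bash
python3 - <<'E'
from h import *; import json
m=json.load(open("pics/w6.json"))
f=lambda u,v:((u+.5)/1.5-.5,(v+.5)/1.5-.5)
w=np.array([to_world(m,f(*p),12) for p in((375,216),(466,283),(313,307))]);print(w.round(1),w[1:].mean(0))
go(*w[1:].mean(0),0)
E
```

```text
[[ 586.4 -171.2]
 [ 610.3 -109.7]
 [ 648.7 -193.4]] [ 629.50809119 -151.55050518]
t 13.55 pos [ 628.  -151.4   92.4] yaw 105.2 gap 41.9 F [-1.   0.4 -0. ] -> turn 0 shift [-0.13 -0.04  9.24] rows>= 2
```

>>> {"method": "move_arm", "body": {"moves": [[[-0.15,0,2,0,0.4],[0,0,3,0,0.4],[0,0,2.5,0,0.4],[0,0,1.2,0,0.4],[0,0,0.4,0,0.4],[0,0,0,0,0.4],[0,0,0.1,0,0.4],[0,0,0,0,0.4]]]}}

```text
t: 14.35
tool_pos: [629.4, -151.3, 0.3]
eef_rot: [-0.416, 3.112, -0.001]
ft_force: [-1.5, -0.9, -0.4]
finger_gap: 42.1
```

>>> {"method": "move_arm", "body": {"moves": [[[0,0,0.1,0,0.4],[0,0,0,0,0.4],[0,0,0,0,0.4]]]}}

```text
t: 14.65
tool_pos: [629.2, -151.3, -1.2]
eef_rot: [-0.416, 3.113, -0.001]
ft_force: [0.1, -1.6, 6.8]
finger_gap: 41.8
```

>>> {"method": "move_arm", "body": {"moves": [[[0,0,0,0,0.6],[0,0,0,0,0.7],[0,0,0,0,0.7],[0,0,-1,0,0.8],[0,0,-3,0,0.9],[0,0,-4,0,1],[0,0,-4,0,1],[0,0,-2.5,0,1]]]}}

```text
t: 15.45
tool_pos: [629.6, -151.4, 147.0]
eef_rot: [-0.415, 3.111, -0.002]
ft_force: [0.6, 0.4, -0.7]
finger_gap: 85.3
```

```bash
python3 -c "
from h import *
go(608,179,110,105.2)"
```

```text
t 15.45 pos [ 629.6 -151.4  147. ] yaw 105.2 gap 85.3 F [ 0.6  0.4 -0.7] -> turn 0.0 shift [-6.57 32.46  3.66] rows>= 7
```

>>> {"method": "move_arm", "body": {"moves": [[[-0.4,1.6,0,0,1],[-0.8,3.4,0,0,1],[-1,4.6,0,0,1],[-1,4.6,0,0,1],[-1,4.6,0,0,1],[-1,4.6,0,0,1],[-0.8,4.5,0,0,1],[-0.4,3,1,0,1]]]}}

```text
t: 16.25
tool_pos: [609.1, 167.4, 133.9]
eef_rot: [-0.418, 3.112, 0.001]
ft_force: [0.1, -1.3, 0.0]
finger_gap: 85.4
```

>>> {"method": "move_arm", "body": {"moves": [[[-0.2,1.5,1.5,0,1],[0,0,1,0,1],[0,0,0,0,1],[0,0,0,0,1]]]}}

```text
t: 16.65
tool_pos: [607.3, 177.5, 107.8]
eef_rot: [0.414, -3.113, 0.001]
ft_force: [0.4, -0.3, -0.2]
finger_gap: 85.6
```

```bash
python3 look.py w7
```

```text
t 16.65 pos [607.3 177.5 107.8] yaw 105.1 gap 85.6 F [ 0.4 -0.3 -0.2] -> turn -0.1 shift [ -0.52  -0.2  -10.92] rows>= 3
```

View pics/w7.png

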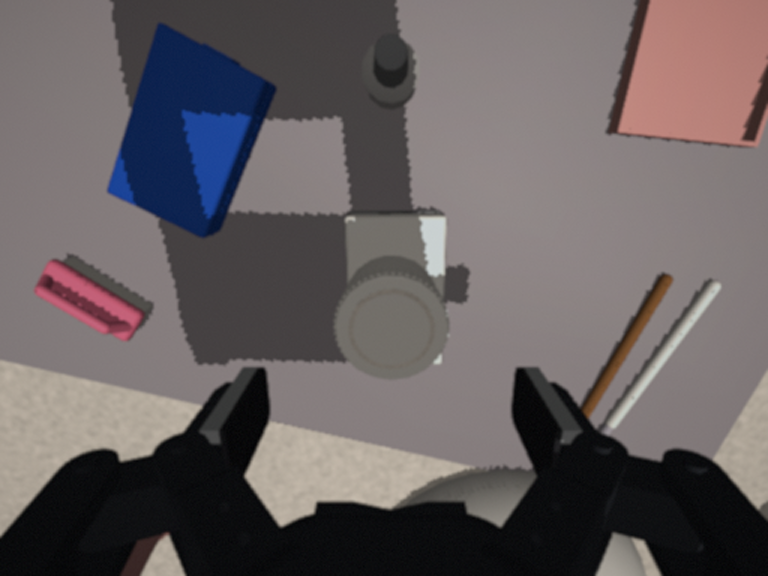

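The large lid is centred at (391,326), spanning columns 334 to 449.

```bash
python3 - <<'E'
from h import *; import json
m=json.load(open("pics/w7.json"))
f=lambda u,v:((u+.5)/1.5-.5,(v+.5)/1.5-.5)
for n,uv,z in(("L",(391.5,326),72),("Ll",(334,326),72),("Lr",(449,326),72),("c",(345,216),26),("c",(446,215),26)): print(n,to_world(m,f(*uv),z).round(1))
go(*to_world(m,f(391.5,326),72),22)
E
```

```text
L [609.8 179. ]
Ll [617.2 151.5]
Lr [602.3 206.4]
c [570.7 141.3]
c [555.3 196.1]
t 16.7 pos [607.7 177.5 108.3] yaw 105.1 gap 85.4 F [0.5 0.1 0.6] -> turn 0 shift [-0.23  0.09  8.63] rows>= 2
```

>>> {"method": "move_arm", "body": {"moves": [[[-0.2,0.1,2,0,1],[0,0,3,0,1],[0,0,2.6,0,1],[0,0,0.9,0,1],[0,0,0,0,1],[0,0,0,0,0.8],[0,0,0,0,0.58],[0,0,0,0,0.58]]], "grip_force": 30}}

```text
t: 17.5
tool_pos: [610.1, 180.4, 24.9]
eef_rot: [-0.415, 3.112, 0.0]
ft_force: [0.1, -2.0, 5.4]
finger_gap: 56.3
```

>>> {"method": "move_arm", "body": {"moves": [[[0,0,0,0,0.58],[0,0,0,0,0.58],[0,0,0,0,0.58]]]}}

```text
t: 17.8
tool_pos: [610.1, 180.4, 24.9]
eef_rot: [-0.415, 3.112, 0.0]
ft_force: [-0.5, -2.0, 6.2]
finger_gap: 55.7
```

>>> {"method": "move_arm", "body": {"moves": [[[0,0,-0.5,0,0.5],[0,0,-1.5,0,0.5],[0,0,-3,0,0.5],[0,0,-3,0,0.5],[0,0,-1.5,0,0.5],[0,0,0,0,0.5]]], "grip_force": 35}}

```text
t: 18.4
tool_pos: [610.6, 180.8, 121.2]
eef_rot: [-0.415, 3.109, 0.001]
ft_force: [-0.3, 1.0, -0.5]
finger_gap: 55.4
```

```bash
python3 -c "
from h import *
go(441.5,309.5,80,105.2)"
```

```text
t 18.4 pos [610.6 180.8 121.2] yaw 105.2 gap 55.4 F [-0.3  1.  -0.5] -> turn 0.0 shift [12.97 16.86  4.06] rows>= 5
```

>>> {"method": "move_arm", "body": {"moves": [[[0.9,1.2,0,0,0.5],[1.9,2.5,0,0,0.5],[2.6,3.4,0,0,0.5],[2.6,3.4,0,0,0.5],[2.6,3.4,0,0,0.5],[1.6,2,0,0,0.5],[0.8,0.9,0.5,0,0.5],[0,0,1.5,0,0.5]]]}}

```text
t: 19.2
tool_pos: [437.9, 309.3, 97.9]
eef_rot: [0.419, -3.113, -0.0]
ft_force: [0.9, -0.7, -1.7]
finger_gap: 55.7
```

>>> {"method": "move_arm", "body": {"moves": [[[0,0,1.5,0,0.5],[0,0,0.5,0,0.5],[0,0,0,0,0.5],[0,0,0,0,0.5]]]}}

```text
t: 19.6
tool_pos: [439.6, 308.1, 78.1]
eef_rot: [0.415, -3.114, 0.0]
ft_force: [0.7, 0.9, -1.0]
finger_gap: 55.7
```

```bash
python3 look.py w8
```

```text
t 19.6 pos [439.6 308.1  78.1] yaw 105.2 gap 55.7 F [ 0.7  0.9 -1. ] -> turn -0.0 shift [-13.29 -17.2  -13.89] rows>= 6
```

View pics/w8.png

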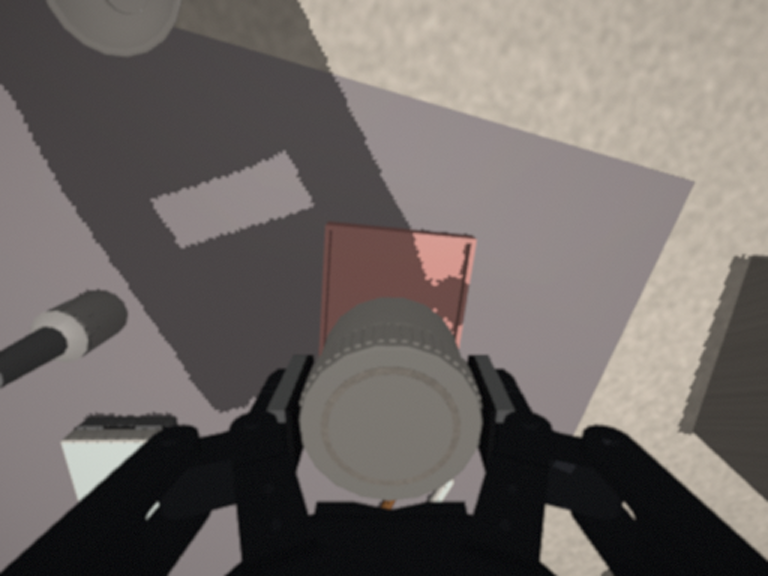

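The large pot is upright in the grip. The large tray's near rim corners are at (326,223) and (476,238).

```bash
python3 - <<'E'
from h import *; import json
m=json.load(open("pics/w8.json"))
f=lambda u,v:((u+.5)/1.5-.5,(v+.5)/1.5-.5)
a,b=[to_world(m,f(*p),12) for p in((326,223),(476,238))]
d=(b-a)/np.linalg.norm(b-a); c=(a+b)/2+40.5*np.array([d[1],-d[0]]); print(a,b,np.linalg.norm(b-a),c)
go(*c,2)
E
```

```text
[406.65725291 264.0891887 ] [393.44455034 343.33938756] 80.34406965045252 [439.99950104 310.37457378]
t 19.65 pos [439.8 308.3  78.4] yaw 105.2 gap 55.9 F [-0.6  1.1 -0.9] -> turn 0 shift [-0.07  0.2   7.64] rows>= 2
```

>>> {"method": "move_arm", "body": {"moves": [[[-0.1,0.2,2,0,0.5],[0,0,3,0,0.5],[0,0,1.6,0,0.5],[0,0,0.7,0,0.5],[0,0,0.2,0,0.5],[0,0,0,0,0.5],[0,0,0.1,0,0.5],[0,0,0,0,0.5]]]}}

```text
t: 20.45
tool_pos: [440.4, 310.8, 2.9]
eef_rot: [-0.416, 3.113, 0.001]
ft_force: [0.7, 0.4, -1.2]
finger_gap: 55.5
```

>>> {"method": "move_arm", "body": {"moves": [[[0,0,0,0,0.5],[0,0,0.1,0,0.5],[0,0,0,0,0.5]]]}}

```text
t: 20.75
tool_pos: [440.2, 310.7, 1.9]
eef_rot: [-0.416, 3.113, 0.0]
ft_force: [-2.2, -0.9, 12.5]
finger_gap: 55.8
```

Contact. Release and go to the case.

>>> {"method": "move_arm", "body": {"moves": [[[0,0,0,0,0.75],[0,0,0,0,0.85],[0,0,0,0,0.9],[0,0,-1,0,1],[0,0,-3,0,1],[0,0,-4,0,1],[0,0,-2,0,1],[0,0,0,0,1]]]}}

```text
t: 21.55
tool_pos: [441.6, 311.6, 104.7]
eef_rot: [-0.415, 3.109, 0.003]
ft_force: [0.4, -0.2, -0.7]
finger_gap: 85.5
```

```bash
python3 -c "
from h import *
go(608.5,180.5,60,105.1)"
```

```text
t 21.55 pos [441.6 311.6 104.7] yaw 105.2 gap 85.5 F [ 0.4 -0.2 -0.7] -> turn 0.1 shift [-12.68 -17.01   4.5 ] rows>= 5
```

>>> {"method": "move_arm", "body": {"moves": [[[-0.9,-1.2,0,0,1],[-1.9,-2.5,0,0,1],[-2.6,-3.4,0,0,1],[-2.6,-3.4,0,0,1],[-2.6,-3.4,0,0,1],[-1.4,-2,0,0,1],[-0.7,-1.1,0.5,0,1],[0,0,2,0,1]]]}}

```text
t: 22.35
tool_pos: [609.3, 178.3, 76.4]
eef_rot: [-0.413, 3.112, 0.0]
ft_force: [0.1, 0.9, -1.3]
finger_gap: 85.3
```

>>> {"method": "move_arm", "body": {"moves": [[[0,0,1.5,0,1],[0,0,0.4,0,1],[0,0,0,0,1],[0,0,0,0,1]]]}}

```text
t: 22.75
tool_pos: [607.0, 180.3, 57.5]
eef_rot: [-0.417, 3.114, 0.0]
ft_force: [1.0, -0.6, 0.3]
finger_gap: 85.3
```

```bash
python3 look.py w9
```

```text
t 22.75 pos [607.  180.3  57.5] yaw 105.3 gap 85.3 F [ 1.  -0.6  0.3] -> turn 0.1 shift [ -0.49  -0.47 -15.95] rows>= 4
```

View pics/w9.png

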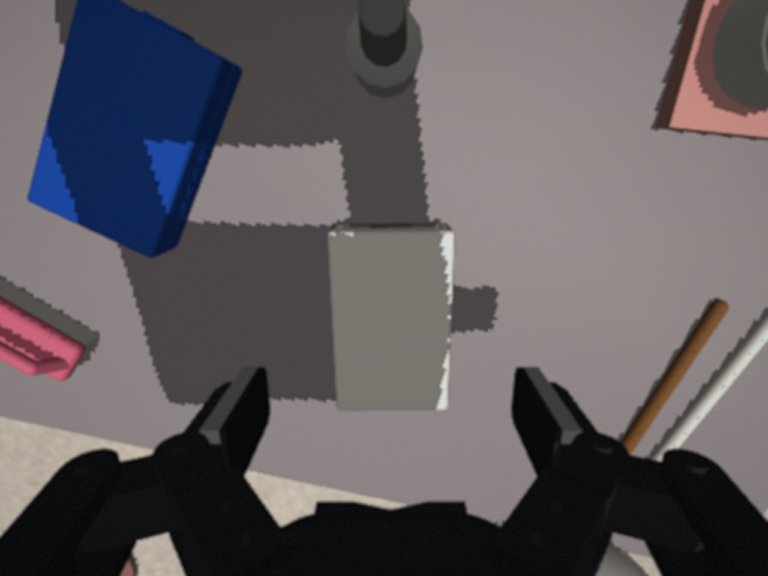

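The case's top corners are at (329,235), (454,232), (447,409) and (338,409). It lies flat and square to the jaws.

```bash
python3 - <<'E'
from h import *; import json
m=json.load(open("pics/w9.json"))
f=lambda u,v:((u+.5)/1.5-.5,(v+.5)/1.5-.5)
w=np.array([to_world(m,f(*p),26) for p in((329,235),(454,232),(447,409),(338,409))],np.float32)
print(w.round(1),w.mean(0))
print([np.degrees(np.arctan2(*(q-p)[::-1])).round(1) for p,q in((w[0],w[1]),(w[3],w[2]),(w[0],w[3]),(w[1],w[2]))])
go(*w.mean(0),-9,105.2)
E
```

```text
[[572.2 142.3]
 [556.1 196.3]
 [645.  221.3]
 [659.9 166.8]] [608.3216  181.67372]
[np.float32(106.7), np.float32(105.3), np.float32(15.6), np.float32(15.7)]
t 22.8 pos [607.3 180.3  57.8] yaw 105.2 gap 85.4 F [ 0.7  0.1 -0.3] -> turn 0.0 shift [-0.13  0.11  6.68] rows>= 2
```

>>> {"method": "move_arm", "body": {"moves": [[[-0.1,0.1,2,-0.4,1],[0,0,2.5,0,1],[0,0,1.5,0,1],[0,0,0.6,0,1],[0,0,0,0,1],[0,0,0,0,0.8],[0,0,0,0,0.58],[0,0,0,0,0.58]]], "grip_force": 35}}

```text
t: 23.6
tool_pos: [608.5, 181.2, -7.7]
eef_rot: [-0.426, 3.111, 0.0]
ft_force: [-1.0, 0.1, 7.3]
finger_gap: 57.2
```

>>> {"method": "move_arm", "body": {"moves": [[[0,0,0,0,0.5],[0,0,0,0,0.5],[0,0,0,0,0.5]]]}}

```text
t: 23.9
tool_pos: [608.5, 181.2, -7.7]
eef_rot: [-0.426, 3.111, 0.0]
ft_force: [-0.7, -0.2, 5.9]
finger_gap: 57.2
```

>>> {"method": "move_arm", "body": {"moves": [[[0,0,-0.5,0,0.5],[0,0,-1.5,0,0.5],[0,0,-3,0,0.5],[0,0,-4,0,0.5],[0,0,-3,0,0.5],[0,0,-1.5,0,0.5],[0,0,0,-2.8,0.5],[0,0,0,-2.8,0.5]]], "grip_force": 45}}

```text
t: 24.7
tool_pos: [608.0, 181.1, 127.3]
eef_rot: [-0.581, 3.086, 0.0]
ft_force: [0.1, 0.2, -0.9]
finger_gap: 56.6
```

```bash
python3 -c "
from h import *
go(415.4,-332,80,111.2)"
```

```text
t 24.7 pos [608.  181.1 127.3] yaw 111.3 gap 56.6 F [ 0.1  0.2 -0.9] -> turn 0.1 shift [ 36.51 -40.87   4.69] rows>= 12
```

>>> {"method": "move_arm", "body": {"moves": [[[1.3,-1.5,0,0,0.5],[2.6,-2.9,0,0,0.5],[2.6,-2.9,0,0,0.5],[2.6,-2.9,0,0,0.5],[2.6,-2.9,0,0,0.5],[2.6,-2.9,0,0,0.5],[2.6,-2.9,0,0,0.5],[2.6,-2.9,0,0,0.5]]]}}

```text
t: 25.5
tool_pos: [503.3, -94.4, 126.2]
eef_rot: [0.577, -3.088, -0.0]
ft_force: [0.9, 0.5, -0.8]
finger_gap: 56.9
```

>>> {"method": "move_arm", "body": {"moves": [[[2.6,-2.9,0,0,0.5],[2.6,-2.9,0,0,0.5],[2.6,-2.9,0,0,0.5],[2.6,-2.9,0,0,0.5],[2.6,-2.9,0,0,0.5],[2.6,-2.9,0,0,0.5],[1.4,-1.6,0,0,0.5],[0,0,1,0,0.5]]]}}

```text
t: 26.3
tool_pos: [414.1, -334.4, 116.9]
eef_rot: [-0.572, 3.088, -0.003]
ft_force: [-0.0, 0.1, -0.4]
finger_gap: 57.4
```

>>> {"method": "move_arm", "body": {"moves": [[[2.5,-2.8,1,0,0.5],[0,0,2,0,0.5],[0,0,0.7,0,0.5],[0,0,0,0,0.5],[0,0,0,0,0.5]]]}}

```text
t: 26.8
tool_pos: [402.1, -365.7, 79.4]
eef_rot: [0.579, -3.087, -0.001]
ft_force: [-0.4, -0.7, -0.8]
finger_gap: 56.6
```

```bash
python3 look.py w10;python3 -c "
from h import *
go(415.4,-332,80,111.2)"
```

```text
t 26.8 pos [ 402.1 -365.7   79.4] yaw 111.2 gap 56.6 F [-0.4 -0.7 -0.8] -> turn 6.0 shift [-34.58  46.85 -13.74] rows>= 12
t 26.85 pos [ 402.3 -366.    79.7] yaw 111.2 gap 57.0 F [ 0.   0.  -0.2] -> turn 0.0 shift [-2.45  2.7  -0.03] rows>= 1
```

View pics/w10.png

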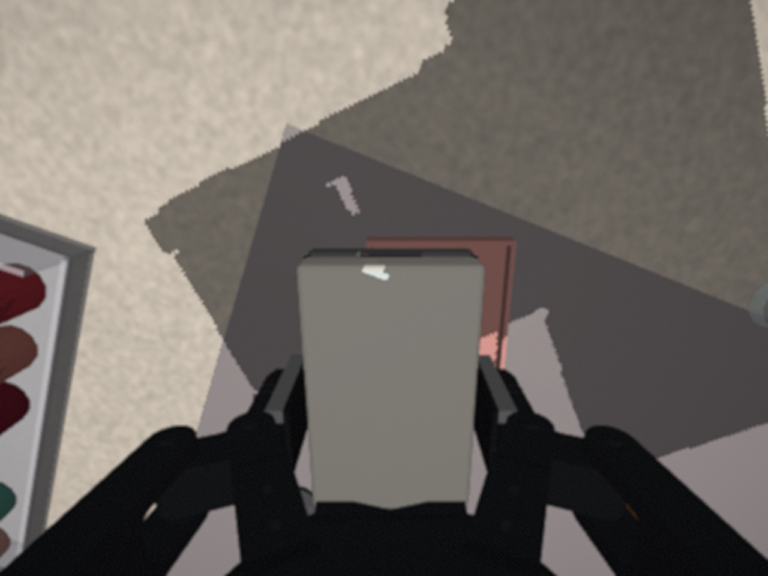

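The case is held level. I overshot the tray by 37 mm, but its near rim corners show at (366,239) and (516,239), parallel to the case.

```bash
python3 - <<'E'
from h import *; import json
m=json.load(open("pics/w10.json"))
f=lambda u,v:((u+.5)/1.5-.5,(v+.5)/1.5-.5)
a,b=[to_world(m,f(*p),12) for p in((366,239),(516,239))]
d=(b-a)/np.linalg.norm(b-a); c=(a+b)/2+58.5*np.array([d[1],-d[0]]); print(a,b,np.linalg.norm(b-a),np.degrees(np.arctan2(d[1],d[0])),c)
# case centre in hand, from its top corners at z=TCP+7.7+26
w=np.array([to_world(m,f(*p),79.4+33.7) for p in((299,265),(484,265))]);print(w,w.mean(0),np.linalg.norm(w[1]-w[0]))
d=(w[1]-w[0])/np.linalg.norm(w[1]-w[0]);print("case",w.mean(0)+47*np.array([d[1],-d[0]]))
go(*c,60)
E
```

```text
[ 374.5780742  -390.19605415] [ 345.26143823 -314.84162964] 80.856381544585 111.25852150289212 [ 414.43906253 -331.30810786]
[[ 368.37783282 -408.21835907]
 [ 348.11885671 -356.13923279]] [ 358.24834477 -382.17879593] 55.88077940803752
case [ 402.05086437 -365.13945097]
t 26.85 pos [ 402.3 -366.    79.7] yaw 111.2 gap 57.0 F [ 0.   0.  -0.2] -> turn 0 shift [-2.39  2.79  1.97] rows>= 1
```

>>> {"method": "move_arm", "body": {"moves": [[[-1.2,1.4,0,0,0.5],[-1.2,1.4,0,0,0.5],[0,0,1.5,0,0.5],[0,0,2.5,0,0.5],[0,0,1,0,0.5],[0,0,0,0,0.5],[0,0,0,0,0.5]]]}}

```text
t: 27.55
tool_pos: [414.5, -331.9, 29.8]
eef_rot: [-0.578, 3.088, -0.0]
ft_force: [0.4, 0.0, 0.6]
finger_gap: 56.8
```

```bash
python3 -c "
from h import *
go(414.5,-331.5,-3,111.2)"
```

```text
t 27.55 pos [ 414.5 -331.9   29.8] yaw 111.2 gap 56.8 F [0.4 0.  0.6] -> turn 0.0 shift [-0.01  0.03  3.28] rows>= 1
```

>>> {"method": "move_arm", "body": {"moves": [[[0,0,1,0,0.5],[0,0,1,0,0.5],[0,0,0.8,0,0.5],[0,0,0.4,0,0.5],[0,0,0,0,0.5],[0,0,0.1,0,0.5],[0,0,0,0,0.5],[0,0,0,0,0.5]]]}}

```text
t: 28.35
tool_pos: [414.3, -331.8, -3.6]
eef_rot: [-0.578, 3.088, -0.0]
ft_force: [-0.2, -0.7, -1.0]
finger_gap: 57.2
```

>>> {"method": "move_arm", "body": {"moves": [[[0,0,0.1,0,0.5],[0,0,0,0,0.5],[0,0,0,0,0.5]]]}}

```text
t: 28.65
tool_pos: [414.4, -331.9, -4.6]
eef_rot: [-0.578, 3.088, -0.001]
ft_force: [0.4, 0.0, 4.3]
finger_gap: 56.6
```

Contact. Release, rise and step back so both cameras see the result.

>>> {"method": "move_arm", "body": {"moves": [[[0,0,0,0,0.75],[0,0,0,0,0.85],[0,0,0,0,0.9],[0,0,-1,0,1],[0,0,-3,0,1],[0,0,-4,0,1],[0,0,-5,0,1],[0,0,-5,0,1]]]}}

```text
t: 29.45
tool_pos: [413.7, -331.3, 177.6]
eef_rot: [0.578, -3.088, -0.001]
ft_force: [2.3, -0.8, -0.3]
finger_gap: 85.7
```

>>> {"method": "move_arm", "body": {"moves": [[[0,-2,-4,0,1],[0,-4,0,0,1],[0,-4,0,0,1],[0,-4,0,0,1],[0,-4,0,0,1],[0,0,0,0,1],[0,0,0,0,1]]]}}

```text
t: 30.15
tool_pos: [479.0, -499.8, 215.1]
eef_rot: [0.577, -3.088, -0.001]
ft_force: [-0.7, -0.2, -0.2]
finger_gap: 85.5
```

```bash
python3 - <<'E'
from plant import vision
import cv2,numpy as np
a=vision.camera("top")[120:310,90:420]; s=vision.camera("scene")[100:290,90:450]
f=lambda i:cv2.resize(i,(640,300 if 0 else int(640*i.shape[0]/i.shape[1])),interpolation=cv2.INTER_CUBIC)
v=np.vstack([f(a),f(s)]); print(v.shape)
h=v.shape[0]; v=cv2.resize(v,(int(640*600/h),600)) if h>600 else v
cv2.imwrite("pics/end.png",v)
E
```

```text
(705, 640, 3)
```

View pics/end.png

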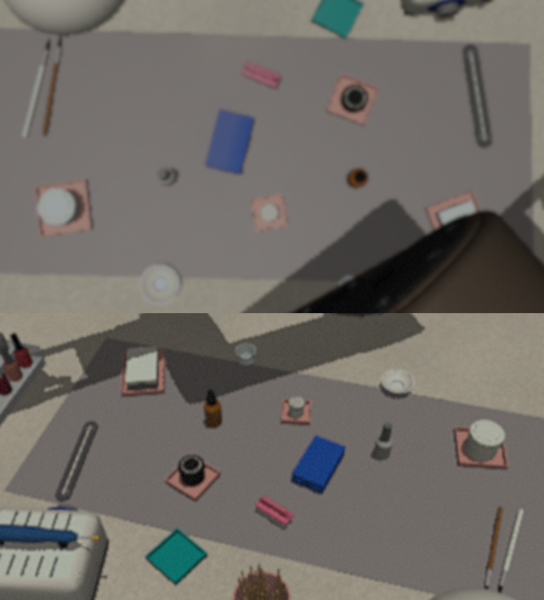

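All four items are inside their own trays in both views: large (62,207), small (268,212), medium (353,97), and the case at (143,370) in the lower view. The bottles still stand and the decoys are untouched.

```bash
python3 -c "
from plant import r
print(r.sign_off())"
```

```text
the job is handed in; nothing more can be done
None
```

The job is handed in: the small, medium and large pots and the nail-tip case each went, in that order, into the pink tray of their own size. The clock stood at about 30 s of the 106 s allowed.

- **How each was set down:** I lowered each item in 1 mm steps until the wrist felt contact, at 4 to 13 N, and then released it. The trays were re-measured with the wrist camera before each placement.
- **Last checks:** the final top and scene views show all four items upright inside their trays. Both bottles are standing, the blue case and turquoise tray are untouched, and the gripper is well clear of everything. In the top view the arm hid part of the oblong tray, so the case's fit there rests on the scene view alone. I judged the bottles' positions by eye and did not measure them again.
- **Disagreements and slips:**
  - The fingertips sat about 18 to 33 mm behind the TCP, depending on how far the jaws were open, not 8 mm ahead as stated. The first grasp closed on air above the small pot and touched nothing; I corrected it from the picture.
  - Held items read 1 to 2.5 mm narrower than their true width on the gripper.
  - I overshot the oblong tray by 37 mm in the air and moved back before lowering the case.

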